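# Carry the cured lacquer samples to the polishing rack in the same order

### The job

The four lacquer samples in the wooden drying rack have cured: move them to the wire holders of the blue polishing tray, each fully down in a slot of its own, upright and square to the tray. They carry no labels and our recipe list goes by their place in the row, so keep them in the same order from left to right as you found them, and lower them in rather than dropping them.

Things in the scene. Friction and masses are not known exactly. Their poses are not given: they have to be found in the camera images.
- black_sample: black lacquer sample board, 60 mm wide (its x), 8 mm thick (its y), 80 mm tall (its z), 50 g, a disc of cream eggshell on both faces, bare wooden foot. Origin: centre of its underside. Starts upright in any one of the drying rack's four slots, axes parallel to the rack's. Can be gripped from above by its side edges, 60 mm apart along its x
- red_sample: red lacquer sample board, 60 mm wide (its x), 8 mm thick (its y), 80 mm tall (its z), 50 g, a slanting band of cream eggshell on both faces, bare wooden foot. Origin: centre of its underside. Starts upright in any one of the drying rack's four slots, axes parallel to the rack's. Can be gripped from above by its side edges, 60 mm apart along its x
- gold_sample: ochre-gold lacquer sample board, 60 mm wide (its x), 8 mm thick (its y), 80 mm tall (its z), 50 g, cross bars of cream eggshell on both faces, bare wooden foot. Origin: centre of its underside. Starts upright in any one of the drying rack's four slots, axes parallel to the rack's. Can be gripped from above by its side edges, 60 mm apart along its x
- green_sample: dark green lacquer sample board, 60 mm wide (its x), 8 mm thick (its y), 80 mm tall (its z), 50 g, a diamond of cream eggshell on both faces, bare wooden foot. Origin: centre of its underside. Starts upright in any one of the drying rack's four slots, axes parallel to the rack's. Can be gripped from above by its side edges, 60 mm apart along its x
- drying_rack: fixed wooden rack, 84 mm (x) by 218 mm (y), with half-round battens, left or right of the polishing rack. Origin: centre of its underside; x away from the robot, y left along the row; turned up to 0.5 rad. Slot centres at x = 0, y = +67.5, +22.5, -22.5, -67.5 mm (left to right); slots 10 mm wide, floor 10 mm above the bench, batten tops at 37.5 mm
- polishing_rack: fixed blue drip tray, 96 mm (x) by 206 mm (y), with steel-wire holders, empty. Origin: centre of its underside; x away from the robot, y left along the row. Slots at x = 0, y = +67.5, +22.5, -22.5, -67.5 mm (left to right), 9.4 mm wide below 26 mm, flaring to 29 mm at the wires' top, 46.5 mm high. A sample stands on the tray floor 5 mm above the bench, its width along the rack's x

How it is judged:
By the outcome, as a careful person would: the job done as asked, in the order asked, and still so for the second after the job is handed in, with the robot touching nothing.
It also fails if it takes over 93 s, if anything falls off the work surface, if the arm or the gripper's body presses on something with over 40 N, if the wrist force passes 120 N, or if a joint passes its speed limit or range.

### The arm

A 6-joint arm with a two-finger parallel gripper is mounted at the origin on a cart in front of the work surface, level with it; the furniture and walls round the work are solid. World frame = base frame: x ahead of the robot, y to its left, z up, the work surface at z = 0. Lengths are in m, angles in rad, forces in N, time in s.
With the tool pointing down it reaches from about 0.35 to 0.85 m from the base axis. Payload 8.1 kg.
Tool frame: the origin (TCP) lies midway between the tips of the shut fingers; the grasp point (between the pads) lies 19 mm behind it; z points along the fingers, y is the direction in which the jaws open and shut (so a half turn about z gives the same grasp; the last joint's range is limited). The gripper opens to 93 mm and grips with 3 to 60 N. Pads are 15 mm wide; open, the fingers measure 128 mm over their backs; the gripper's body (75 mm by 188 mm) begins 65 mm behind the grasp point.
Start: joints at [1.183, 0.13, 1.488, -0, 1.523, -0.085], TCP at [0.179, 0.573, 0.191] pointing down, gripper open.
Joint ranges: [-2.96, 2.96], [-0.89, 2.26], [0.02, 2.5], [-1.34, 4.48], [0, 2.73], [-2.66, 2.66]. Speed limits (rad/s): [2.39, 2.39, 2.79, 3.14, 3.14, 3.14].

### API

Orientations are given as a unit quaternion [w, x, y, z].
In Python, from workcell import get_obs, imaging, ticket gives the robot as it stands. The module is installed in compiled form; this text tells all that it offers.
- The arm moves only by the tool servo_tool, never from a script. Its argument "series" is a list of rows, each a list of 3 entries, a list of its own where there are three numbers: the shift along the tool's x, y, z in mm, then the turn about the tool's z in units of 6 degrees (1.0 is 6 degrees), then the finger opening in mm, from 0 to 93. A call has 1 to 20 rows; each row is the pose to reach, as a shift and turn from the pose commanded when the call began, along the tool's axes at that moment; what a row does not reach only later rows make up. A row lasts 1/12 s, in which the tool goes at most 41.7 mm and 7.16 degrees, less where a joint would pass 70% of its speed; a pose out of reach is approached as far as the arm can. A call with a gripper value outside its range is refused whole. The fingers move at their own pace and stop on an object; "grip_force" is the grip in N (left out, the last holds). Time passes only in rows, so rows that repeat a pose let the fingers close. It gives the time, the measured TCP pose, the force and the opening at its end, in the units of the state.
- get_obs(): the state, without advancing time (a new reading comes with each control period).
- imaging.snapshot(name): name is "side" or "top"; returns a dict with "frame" (384x512x3 uint8, red, green, blue), "z_map" (384x512 float32, m along the optical axis (not along the pixel's ray), 0 where there is no reading), "fx", "fy", "cx", "cy" (pixels), "extrinsics" (4x4, takes a point from world to camera coordinates). Camera axes: x right, y up, looking along -z (the intrinsics and any distortion apply to the point x, -y, -z); pixel columns grow to the right and rows downward; lengths in m; the calibration is good to about 2 mm. A picture is of the moment at which its call begins.
- ticket.sign_off(): hands the job in, once; it reports no verdict.
The state is a dict: "time": time; "joint_pos": joint angles; "joint_vel": joint speeds; "joint_efforts": joint torques, N m; "tool_pos": TCP position; "eef_rot": TCP orientation; "ft_force": force on the tool from outside, world axes, zero at the start; "wrist_torque": the same for the moment, N m; "finger_gap": finger opening in m.
Only numpy, scipy, OpenCV 4.12 (cv2) and the standard library are available. Lean on these libraries where they do the work, as an engineer would, in place of code of your own. Each camera call takes 0.05 s, during which the arm holds its last target. There are 200 camera calls.

## Working session

There is one attempt and no reset: what is moved stays moved. The work goes in short steps, Python scripts to look and compute and a tool call to move; the robot and the scene stay as the last step left them, time stands still between calls to the robot, and variables do not carry over. Pictures are saved under pics/ and viewed, about 12 in all and at most 16, crops included, and the job is handed in when it is done.

Besides the shell and the picture viewer there is one more tool, called after "Emit:" as name(argument=value, ...), one argument or row to a line, values as JSON. servo_tool: Moves the arm, as the interface text tells. Its arguments: {"type":"object","properties":{"series":{"type":"array"},"grip_force":{"type":"number"}},"required":["series"]}

```bash
mkdir -p pics; cat > h.py <<'E'
import numpy as np, cv2
from workcell import get_obs, imaging, ticket
def snap(n):
    s=imaging.snapshot(n); return s
def cloud(s):
    z=s["z_map"]; v,u=np.mgrid[:z.shape[0],:z.shape[1]]
    c=np.stack([(u-s["cx"])/s["fx"]*z,-(v-s["cy"])/s["fy"]*z,-z,np.ones_like(z)],-1)
    w=c@np.linalg.inv(s["extrinsics"]).T
    w=w[...,:3]; w[z==0]=np.nan; return w
def save(n,im): cv2.imwrite("pics/"+n,im[...,::-1])
E
python3 - <<'E'
from h import *
o=get_obs(); print({k:np.round(v,3) for k,v in o.items()})
a=snap("top"); b=snap("side"); np.savez("s0.npz",t=cloud(a),s=cloud(b),tf=a["frame"],sf=b["frame"])
for x in(a,b):
    print(np.round(x["extrinsics"],3).tolist(),x["fx"],x["cx"],x["cy"],{k for k in x})
save("top0.png",a["frame"]);save("side0.png",b["frame"])
E
```

```text
{'time': np.float64(0.0), 'joint_pos': array([ 1.183,  0.131,  1.489,  0.   ,  1.523, -0.085]), 'joint_vel': array([-0.001,  0.   ,  0.001,  0.   ,  0.001, -0.001]), 'joint_efforts': array([ 0.0000e+00, -5.5985e+01, -4.9175e+01,  7.7000e-02,  3.6000e-02,
       -0.0000e+00]), 'tool_pos': array([0.179, 0.572, 0.19 ]), 'eef_rot': array([-0.   ,  0.151,  0.989, -0.001]), 'ft_force': array([-0.445, -0.661, -0.232]), 'wrist_torque': array([ 0.009, -0.043, -0.044]), 'finger_gap': np.float64(0.093)}
[[0.146, -0.989, 0.0, -0.069], [0.961, 0.142, 0.237, -0.485], [-0.235, -0.034, 0.971, -0.77], [0.0, 0.0, 0.0, 1.0]] 425.5616917374854 262.634490836993 186.48881474921845 {'cy', 'extrinsics', 'frame', 'cx', 'z_map', 'fy', 'fx'}
[[-0.978, 0.206, 0.02, 0.452], [-0.144, -0.749, 0.647, 0.041], [0.148, 0.63, 0.762, -0.962], [0.0, 0.0, 0.0, 1.0]] 384.0190309610184 251.5909228638888 193.57510122869976 {'cy', 'extrinsics', 'frame', 'cx', 'z_map', 'fy', 'fx'}
```

View pics/top0.png

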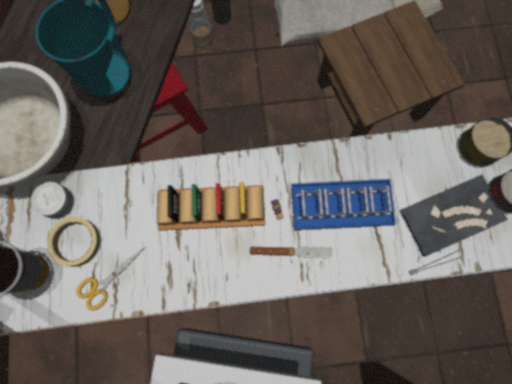

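View pics/side0.png

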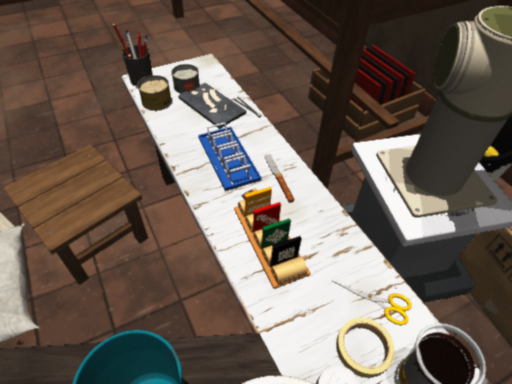

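The top view shows the drying rack (pixels about 158–264, 185–230) holding black, green, red and gold from left to right. The blue tray is empty, at about 292–394, 180–230. Next I'll fit their poses.

```bash
python3 - <<'E'
from h import *
d=np.load("s0.npz")
for cam in "ts":
    w=d[cam]; f=d[cam+"f"]; hsv=cv2.cvtColor(f,cv2.COLOR_RGB2HSV)
    H,S,V=[hsv[...,i].astype(int) for i in range(3)]
    x,y,z=w[...,0],w[...,1],w[...,2]
    reg=(x>.3)&(x<.8)&(abs(y)<.6)
    print(cam,"bench z",np.nanmedian(z[reg&(V>190)&(S<40)]))
    def rect(m,name):
        n,l,st,_=cv2.connectedComponentsWithStats(m.astype(np.uint8))
        k=1+np.argmax(st[1:,4]); m=l==k
        p=w[m][:,:2]; r=cv2.minAreaRect((p*1000).astype(np.float32)); print(name,m.sum(),np.round(r[0],1),np.round(r[1],1),round(r[2],2),"z",np.round(np.nanpercentile(z[m],[2,50,98]),3)); return m
    rect(reg&(H>100)&(H<125)&(S>150)&(z<.05)&(z>-.02),"blue")
    # rack : anything with z>.008 in the region left
    m=reg&(z>.012)&(z<.12)
    n,l,st,_=cv2.connectedComponentsWithStats(m.astype(np.uint8))
    for k in range(1,n):
        if st[k,4]>60:
            p=w[l==k]; r=cv2.minAreaRect((p[:,:2]*1000).astype(np.float32)); print(st[k],np.round(r[0],1),np.round(r[1],1),round(r[2],2),np.round(np.percentile(p[:,2],[2,98]),3))
    # boards top edges
    for nm,mm in dict(black=V<60,green=(H>50)&(H<95)&(S>80),red=((H<6)|(H>172))&(S>150),gold=(H>18)&(H<30)&(S>170)).items():
        m=reg&mm&(z>.055)&(z<.1)
        p=w[m]; 
        if len(p)>10:
            t=p[p[:,2]>np.percentile(p[:,2],98)-.012]
            r=cv2.minAreaRect((t[:,:2]*1000).astype(np.float32)); print(nm,len(p),len(t),"mean",np.round(t.mean(0)*1000,1),np.round(r[0],1),np.round(r[1],1),round(r[2],2),"zmax",t[:,2].max())
E
```

```text
t bench z -0.0005597083387303137
blue 1474 [ 489.3 -162.4] [ 90.7 199.7] 11.32 z [0.001 0.005 0.013]
[  53   17   55   43 1417] [720.1 400.1] [ 95.1 100.2] 84.43 [0.116 0.12 ]
[  62   38   69   59 1518] [680.1 360.9] [ 52.4 120.4] 45.02 [0.015 0.118]
[   0   62   70  126 3397] [546.4 481.7] [257.1 177. ] 17.09 [0.014 0.1  ]
[ 461  116   51   49 1920] [ 658.6 -438.7] [87.9 89.1] 66.62 [0.016 0.061]
[ 416  169   96   74 1915] [ 520. -419.] [103.  203.2] 31.39 [0.012 0.052]
[  31  182   42   37 1140] [409.3 419. ] [68.8 68. ] 44.63 [0.015 0.043]
[ 157  182  107   43 3563] [445.9 103.3] [ 71.5 214.4] 10.14 [0.019 0.09 ]
[377 185  17  30 136] [ 507.2 -248.3] [52.5 30.6] 10.84 [0.012 0.047]
[346 187   8  29  87] [ 492.3 -171.6] [53.1 13.2] 9.48 [0.019 0.048]
[355 187  14  29 110] [ 496.9 -197.1] [52.2 15. ] 11.84 [0.015 0.048]
[369 186   8  29  84] [ 500.9 -216.2] [52.3 14.2] 11.42 [0.017 0.048]
[312 189  11  29 103] [ 479.5 -108.5] [52.1 14.2] 11.72 [0.018 0.048]
[324 189   8  28  88] [ 482.8 -128.2] [51.3 14.1] 10.38 [0.018 0.048]
[334 188  12  29 106] [ 487.8 -152.5] [52.4 14.6] 10.96 [
[... 1034 characters left out ...]
[82.9 96.4] 0.18 [0.013 0.026]
[  95  348   84   36 1686] [701.3 349.3] [ 47.6 113.9] 78.4 [0.117 0.12 ]
[401 348  31  36 491] [304.9 430. ] [49.4  9.6] 89.93 [0.032 0.119]
[316 365  44  19 590] [405.1 400.3] [28.  66.2] 79.11 [0.037 0.043]
[242 375  71   9 425] [510.  401.1] [ 12.5 101.9] 78.53 [0.095 0.1  ]
black 1182 371 mean [501.9 -34.4  91.2] [517.6 -67.6] [  75.9 1122.4] 20.4 zmax 0.09974160208000327
green 294 182 mean [440.5 132.1  86.7] [437.9 147.8] [57.2 53.3] 7.11 zmax 0.09164569702770697
red 337 152 mean [ 526.  -114.3   90.1] [ 578.1 -250.3] [ 55.9 727.8] 21.05 zmax 0.09982115502811073
gold 68 68 mean [460.8  40.5  89.3] [451.4 102.6] [ 55.  141.3] 5.98 zmax 0.09182204760327528
```

```bash
cat > fit.py <<'E'
from h import *
def wires(w,c=(.489,-.162),yaw=.197):
    e=np.array([-np.sin(yaw),np.cos(yaw)]); a=np.array([np.cos(yaw),np.sin(yaw)])
    p=w.reshape(-1,3); p=p[np.isfinite(p[:,0])]
    q=p[:,:2]-c; r=q@e; u=q@a
    k=(abs(u)<.035)&(abs(r)<.1)&(p[:,2]>.038)&(p[:,2]<.055)
    r=r[k]*1000;u=u[k]*1000
    for s in(67.5,22.5,-22.5,-67.5):
        for o in(-14,14):
            j=abs(r-s-o)<7
            if j.sum()>8:
                f=np.polyfit(u[j],r[j],1); print("wire",s,o,j.sum(),"r-nom %.1f"%(np.median(r[j])-s-o),"at u0 %.1f"%(f[1]-s-o),"slope deg %.2f"%np.degrees(f[0]),"u %.1f..%.1f"%tuple(np.percentile(u[j],[1,99])))
def boards(w,c=(.4455,.1045),yaw=.197,zmin=.083):
    e=np.array([-np.sin(yaw),np.cos(yaw)]); a=np.array([np.cos(yaw),np.sin(yaw)])
    p=w.reshape(-1,3); p=p[np.isfinite(p[:,0])]
    q=p[:,:2]-c; r=q@e; u=q@a
    k=(abs(u)<.06)&(abs(r)<.12)&(p[:,2]>zmin)&(p[:,2]<.1)
    r=r[k]*1000;u=u[k]*1000
    for s in(67.5,22.5,-22.5,-67.5):
        j=abs(r-s)<14
        if j.sum()>8:
            f=np.polyfit(u[j],r[j],1); print("board",s,j.sum(),"r-nom %.1f"%(np.median(r[j])-s),"ext %.1f..%.1f"%tuple(np.percentile(r[j]-s,[3,97])),"slope %.2f"%np.degrees(f[0]),"u mid %.1f"%np.mean(np.percentile(u[j],[1,99])),"u %.1f..%.1f"%tuple(np.percentile(u[j],[1,99])))
E
python3 - <<'E'
from fit import *
d=np.load("s0.npz")
for c in "ts": print(c); wires(d[c]); boards(d[c])
E
```

```text
t
wire 67.5 -14 73 r-nom -3.4 at u0 -3.5 slope deg 0.04 u -24.0..26.9
wire 67.5 14 71 r-nom 2.1 at u0 1.9 slope deg 0.28 u -24.2..26.3
wire 22.5 -14 75 r-nom -3.4 at u0 -3.4 slope deg 0.61 u -24.4..26.2
wire 22.5 14 70 r-nom 2.2 at u0 2.1 slope deg -0.68 u -24.6..25.5
wire -22.5 -14 74 r-nom -3.2 at u0 -3.1 slope deg -0.20 u -24.2..26.2
wire -22.5 14 69 r-nom 2.4 at u0 2.2 slope deg -0.25 u -24.7..26.6
wire -67.5 -14 78 r-nom -3.1 at u0 -3.1 slope deg 0.05 u -24.7..27.1
wire -67.5 14 68 r-nom 2.6 at u0 2.5 slope deg 0.69 u -24.6..25.6
board 67.5 141 r-nom -1.2 ext -5.0..2.9 slope -1.26 u mid -1.2 u -30.3..28.0
board 22.5 132 r-nom -1.8 ext -5.0..1.8 slope -0.29 u mid -1.7 u -31.1..27.6
board -22.5 139 r-nom -1.5 ext -5.0..2.3 slope -0.20 u mid -1.6 u -30.9..27.7
board -67.5 137 r-nom -1.1 ext -4.7..2.8 slope -0.62 u mid -1.9 u -31.2..27.3
s
wire 67.5 -14 50 r-nom -3.3 at u0 -3.3 slope deg 0.33 u -24.1..27.1
wire 67.5 14 45 r-nom 2.5 at u0 2.4 slope deg 0.61 u -24.0..27.0
wire 22.5 -14 48 r-nom -2.7 at u0 -2.8 slope deg -0.53 u -24.5..25.9
wire 22.5 14 45 r-nom 2.3 at u0 2.4 slope deg -0.88 u -24.0..27.0
wire -22.5 -14 45 r-nom -3.0 at u0 -3.2 slope deg -0.41 u -24.1..26.6
wire -22.5 14 42 r-nom 2.3 at u0 2.4 slope deg -0.51 u -23.5..26.6
wire -67.5 -14 45 r-nom -2.9 at u0 -3.2 slope deg -0.06 u -24.5..27.0
wire -67.5 14 39 r-nom 1.9 at u0 1.9 slope deg 0.52 u -23.5..26.2
board 67.5 160 r-nom 0.3 ext -5.0..3.1 slope -0.87 u mid -0.9 u -30.4..28.5
board 22.5 143 r-nom 0.5 ext -5.0..3.1 slope -0.79 u mid -0.7 u -29.7..28.3
board -22.5 138 r-nom 0.3 ext -4.7..3.3 slope -0.47 u mid -0.7 u -29.6..28.3
board -67.5 128 r-nom 1.0 ext -5.1..3.7 slope -0.74 u mid -1.5 u -30.8..27.9
```

Emit:
servo_tool(
  series=[
    [[-30,-30,0],0.8,80],
    [[-60,-60,0],1.6,80],
    [[-90,-90,0],2.4,80],
    [[-118,-118,0],3.2,80],
    [[-146,-146,0],4,80],
    [[-174,-174,0],4.8,80],
    [[-202,-202,0],5.6,80],
    [[-230,-230,0],6.4,80],
    [[-258,-258,0],7.2,80],
    [[-286,-286,0],8,80],
    [[-314,-315,0],8.8,80],
    [[-342,-343,0],9.6,80],
    [[-370,-371,0],10.23,80],
    [[-395,-397,0],10.23,80],
    [[-415,-417,0],10.23,80],
    [[-425,-427,0],10.23,80],
    [[-425,-427,20],10.23,80],
    [[-425,-427,45],10.23,80],
    [[-425,-427,50],10.23,80],
    [[-425,-427,50],10.23,80],
  ],
  grip_force=15,
)

```text
time: 1.77
tool_pos: [0.4551, 0.0384, 0.1389]
eef_rot: [-0.002, 0.634, 0.773, -0.002]
ft_force: [0.4, 0.3, 0.3]
finger_gap: 0.08
```

```bash
cat >> h.py <<'E'
def pose():
    o=get_obs(); R=__import__("scipy.spatial.transform",fromlist=["Rotation"]).Rotation.from_quat(o["eef_rot"],scalar_first=True).as_matrix()
    print("t",round(float(o["time"]),2),"tcp mm",np.round(np.array(o["tool_pos"])*1000,1),"jaw deg",np.round(np.degrees(np.arctan2(R[1,1],R[0,1])),2),"tilt",np.round(R[:2,2],3),"F",np.round(o["ft_force"],1),"gap",round(float(o["finger_gap"])*1000,1),"q",np.round(o["joint_pos"],2)); return np.array(o["tool_pos"])*1000,R
def rel(target):
    p,R=pose(); print("to",target,"tool shift",np.round(R.T@(np.array(target)-p),1))
E
python3 - <<'E'
from h import *
rel([457.2,37,56])
a=snap("top");b=snap("side")
save("c1.png",np.hstack([cv2.resize(a["frame"][150:270,140:320],(400,267)),cv2.resize(b["frame"][130:300,200:330],(400,523))[:267+0] if 0 else cv2.resize(b["frame"][150:237,200:330],(400,267))]))
E
```

```text
t 1.77 tcp mm [455.1  38.4 138.9] jaw deg 11.26 tilt [-0.005  0.   ] F [0.4 0.3 0.3] gap 80.0 q [-0.03 -0.23  1.93  0.    1.44 -0.22]
to [457.2, 37, 56] tool shift [-1.9  2.2 82.9]
```

View pics/c1.png

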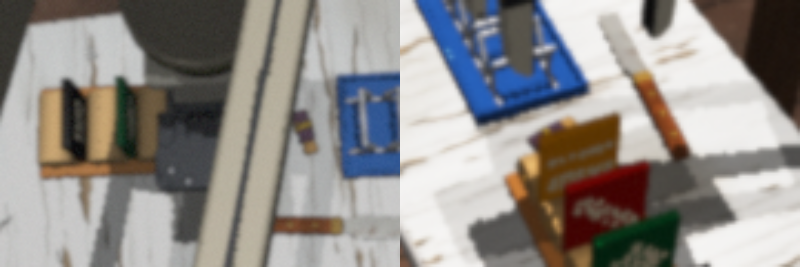

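```bash
python3 - <<'E'
from h import *
p,R=pose()
w=cloud(snap("side")).reshape(-1,3)*1000; w=w[np.isfinite(w[:,0])]
t=(w-p)@R   # tool coords
k=(abs(t[:,0])<25)&(abs(t[:,1])<75)&(t[:,2]>-30)&(t[:,2]<8)
for s in(-1,1):
    q=t[k&(s*t[:,1]>20)]
    print(s,len(q),np.round(np.percentile(q,[3,50,97],axis=0),1).tolist())
E
```

```text
t 1.87 tcp mm [457.2  38.6 142. ] jaw deg 11.3 tilt [-0.  0.] F [ 0.3 -0.   0.2] gap 79.8 q [-0.03 -0.23  1.93  0.    1.45 -0.22]
-1 8 [[-2.6, -45.2, -29.0], [5.9, -42.2, -27.7], [8.9, -40.9, -26.0]]
1 3 [[8.0, 40.7, -29.5], [8.7, 42.2, -27.9], [9.2, 44.4, -26.3]]
```

```bash
python3 - <<'E'
from h import *
p,R=pose()
s=snap("side");W=cloud(s)*1000
t=(W-p)@R
k=(abs(t[...,0])<40)&(abs(t[...,1])<90)&(t[...,2]>-90)&(t[...,2]<30)
q=t[k]; v,u=np.nonzero(k); print(len(q),u.min(),u.max(),v.min(),v.max())
for z in range(-90,30,10):
    for sg in(-1,1):
        m=(q[:,2]>=z)&(q[:,2]<z+10)&(sg*q[:,1]>0)
        if m.sum(): print(z,sg,m.sum(),np.round(np.percentile(q[m],[3,97],axis=0),0).tolist())
save("c2.png",cv2.resize(s["frame"][90:270,170:350],(720,720))[:600])
E
```

```text
t 1.92 tcp mm [457.8  38.6 142.6] jaw deg 11.3 tilt [ 0.001 -0.   ] F [ 0.  -0.1  0.5] gap 80.0 q [-0.03 -0.23  1.93  0.    1.44 -0.22]
512 231 291 134 174
-90 -1 54 [[-5.0, -57.0, -90.0], [10.0, -41.0, -80.0]]
-90 1 38 [[1.0, 40.0, -88.0], [11.0, 56.0, -80.0]]
-80 -1 49 [[-7.0, -57.0, -80.0], [10.0, -41.0, -71.0]]
-80 1 42 [[-5.0, 39.0, -79.0], [10.0, 56.0, -70.0]]
-70 -1 43 [[-5.0, -55.0, -70.0], [10.0, -41.0, -61.0]]
-70 1 45 [[-7.0, 39.0, -70.0], [10.0, 55.0, -60.0]]
-60 -1 43 [[-8.0, -54.0, -60.0], [10.0, -41.0, -50.0]]
-60 1 41 [[-5.0, 39.0, -59.0], [10.0, 55.0, -50.0]]
-50 -1 41 [[-5.0, -54.0, -50.0], [10.0, -41.0, -40.0]]
-50 1 36 [[-7.0, 39.0, -50.0], [10.0, 54.0, -41.0]]
-40 -1 38 [[-7.0, -54.0, -40.0], [10.0, -41.0, -31.0]]
-40 1 28 [[1.0, 39.0, -40.0], [10.0, 53.0, -30.0]]
-30 -1 10 [[-7.0, -48.0, -30.0], [9.0, -41.0, -27.0]]
-30 1 4 [[7.0, 39.0, -29.0], [9.0, 44.0, -27.0]]
```

View pics/c2.png

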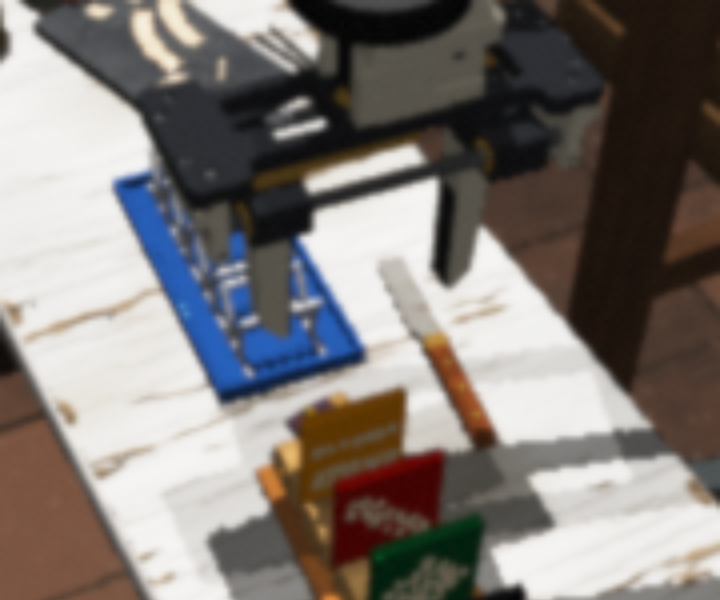

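The side view shows the fingers straddling above the gold board, with tips near (275,335) and (455,280) in the crop. The depth map puts the tips about 27 mm higher than the reported TCP. I'll close the fingers once in the air to see whether the tips drop as they shut.

Emit:
servo_tool(
  series=[
    [[0,0,0],0,0],
    [[0,0,0],0,0],
    [[0,0,0],0,0],
    [[0,0,0],0,0],
    [[0,0,0],0,0],
    [[0,0,0],0,0],
    [[0,0,0],0,0],
    [[0,0,0],0,0],
    [[0,0,0],0,0],
    [[0,0,0],0,0],
  ],
)

```text
time: 2.8
tool_pos: [0.4572, 0.0384, 0.1413]
eef_rot: [-0.0, 0.634, 0.773, -0.0]
ft_force: [0.0, -0.5, -0.3]
finger_gap: 0.0181
```

```bash
cat > tips.py <<'E'
from h import *
def tips():
    p,R=pose()
    for c in("side",):
        s=snap(c);W=cloud(s)*1000
        t=(W-p)@R
        k=(abs(t[...,0])<20)&(abs(t[...,1])<70)&(t[...,2]>-60)&(t[...,2]<25)
        q=t[k]
        for z in range(-60,25,5):
            m=(q[:,2]>=z)&(q[:,2]<z+5)
            if m.sum(): print(z,m.sum(),np.round(np.percentile(q[m],[3,97],axis=0),0).tolist())
if __name__=="__main__": tips()
E
python3 tips.py
```

```text
t 2.8 tcp mm [457.2  38.4 141.3] jaw deg 11.27 tilt [-0. -0.] F [ 0.  -0.5 -0.3] gap 18.1 q [-0.03 -0.23  1.93 -0.    1.44 -0.22]
-60 43 [[-6.0, -25.0, -60.0], [10.0, 24.0, -56.0]]
-55 38 [[-4.0, -23.0, -55.0], [10.0, 23.0, -51.0]]
-50 42 [[-4.0, -21.0, -50.0], [10.0, 23.0, -45.0]]
-45 39 [[-4.0, -23.0, -45.0], [10.0, 23.0, -40.0]]
-40 33 [[-4.0, -23.0, -40.0], [10.0, 23.0, -36.0]]
-35 27 [[-8.0, -20.0, -35.0], [10.0, 16.0, -30.0]]
-30 10 [[-5.0, -15.0, -29.0], [9.0, 13.0, -26.0]]
```

```bash
python3 - <<'E'
from h import *
p,R=pose()
s=snap("side");W=cloud(s)*1000
t=(W-p)@R
k=(abs(t[...,0])<50)&(abs(t[...,1])<110)&(t[...,2]>-160)&(t[...,2]<0)
q=t[k]
for z in range(-160,-20,8):
    m=(q[:,2]>=z)&(q[:,2]<z+8)
    if m.sum(): print(z,m.sum(),np.round(np.percentile(q[m],[2,98],axis=0),0).tolist())
E2=s["extrinsics"]; C=np.linalg.inv(E2)[:3,3]; print("cam",C)
x=E2@np.r_[p/1000,1]; print("TCP px",s["cx"]+s["fx"]*x[0]/-x[2], s["cy"]+s["fy"]*-x[1]/-x[2], s["fy"])
save("c3.png",cv2.resize(s["frame"][90:240,190:340],(600,600)))
E
```

```text
t 2.85 tcp mm [457.2  38.4 141.3] jaw deg 11.27 tilt [-0.  0.] F [-0.2 -0.7 -0.5] gap 13.9 q [-0.03 -0.23  1.93  0.    1.44 -0.22]
-160 1323 [[-31.0, -92.0, -159.0], [34.0, 91.0, -152.0]]
-152 575 [[-18.0, -86.0, -152.0], [36.0, 93.0, -144.0]]
-144 301 [[-18.0, -89.0, -144.0], [36.0, 91.0, -136.0]]
-136 537 [[-26.0, -80.0, -136.0], [36.0, 87.0, -128.0]]
-128 410 [[-25.0, -83.0, -128.0], [36.0, 84.0, -120.0]]
-120 182 [[-30.0, -84.0, -120.0], [36.0, 85.0, -112.0]]
-112 24 [[-11.0, -80.0, -112.0], [18.0, 85.0, -105.0]]
-104 11 [[5.0, -18.0, -101.0], [11.0, -9.0, -96.0]]
-96 34 [[1.0, -23.0, -96.0], [11.0, 24.0, -88.0]]
-88 64 [[-4.0, -23.0, -88.0], [10.0, 24.0, -80.0]]
-80 74 [[-4.0, -23.0, -80.0], [10.0, 23.0, -72.0]]
-72 72 [[-6.0, -23.0, -72.0], [10.0, 23.0, -64.0]]
-64 71 [[-7.0, -22.0, -64.0], [10.0, 22.0, -56.0]]
-56 63 [[-5.0, -22.0, -56.0], [10.0, 22.0, -48.0]]
-48 60 [[-4.0, -21.0, -48.0], [10.0, 21.0, -40.0]]
-40 51 [[-5.0, -20.0, -40.0], [10.0, 21.0, -33.0]]
-32 25 [[-9.0, -17.0, -32.0], [10.0, 13.0, -27.0]]
cam [0.59003976 0.54410493 0.69835484]
TCP px 259.15928016309135 174.6386862173499 384.0190309610184
```

View pics/c3.png

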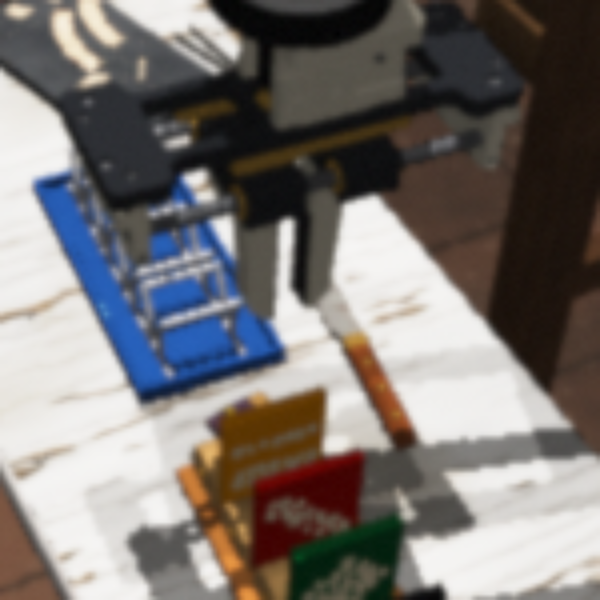

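The gripper body shows the same offset, about 27 mm. Fingers closed or open, the real tips sit about 27 mm above the reported TCP, while bench, boards and wires all measure correctly. I'll descend in steps and check the height by camera.

Emit:
servo_tool(
  series=[
    [[-2,0,0],0,90],
    [[-2,0,0],0,90],
    [[-2,0,0],0,90],
    [[-2,0,0],0,90],
    [[-2,0,0],0,90],
    [[-2,0,0],0,90],
    [[-2,0,0],0,90],
    [[-2,0,0],0,90],
    [[-2,0,0],0,90],
    [[-2,0,0],0,90],
    [[-2,0,15],0,90],
    [[-2,0,30],0,90],
    [[-2,0,45],0,90],
    [[-2,0,60],0,90],
    [[-2,0,70],0,90],
    [[-2,0,80],0,90],
    [[-2,0,85],0,90],
    [[-2,0,85],0,90],
    [[-2,0,85],0,90],
  ],
)

```text
time: 4.48
tool_pos: [0.4577, 0.0365, 0.0566]
eef_rot: [-0.0, 0.634, 0.773, -0.0]
ft_force: [-0.3, 1.1, -0.1]
finger_gap: 0.0899
```

```bash
python3 tips.py; python3 - <<'E'
from h import *
s=snap("side")
save("c4.png",cv2.resize(s["frame"][110:260,190:340],(600,600)))
E
```

```text
t 4.48 tcp mm [457.7  36.5  56.6] jaw deg 11.27 tilt [-0.  0.] F [-0.3  1.1 -0.1] gap 89.9 q [-0.03 -0.15  2.02  0.    1.27 -0.23]
-60 33 [[-8.0, -57.0, -60.0], [10.0, 60.0, -55.0]]
-55 28 [[-6.0, -60.0, -55.0], [9.0, 60.0, -50.0]]
-50 32 [[-8.0, -58.0, -50.0], [10.0, 59.0, -45.0]]
-45 27 [[-5.0, -58.0, -45.0], [10.0, 58.0, -40.0]]
-40 33 [[-4.0, -58.0, -39.0], [10.0, 58.0, -35.0]]
-35 113 [[-3.0, -50.0, -34.0], [9.0, 46.0, -30.0]]
-30 47 [[-0.0, -49.0, -30.0], [9.0, 48.0, -25.0]]
-25 41 [[1.0, -29.0, -25.0], [5.0, 29.0, -20.0]]
-20 42 [[3.0, -27.0, -20.0], [5.0, 29.0, -15.0]]
-15 41 [[3.0, -27.0, -15.0], [6.0, 28.0, -10.0]]
-10 35 [[3.0, -28.0, -10.0], [5.0, 28.0, -5.0]]
-5 37 [[2.0, -26.0, -5.0], [5.0, 29.0, -0.0]]
0 40 [[2.0, -28.0, 0.0], [5.0, 29.0, 5.0]]
5 37 [[2.0, -27.0, 5.0], [5.0, 27.0, 10.0]]
10 34 [[2.0, -26.0, 10.0], [5.0, 28.0, 15.0]]
15 40 [[-18.0, -26.0, 15.0], [5.0, 29.0, 20.0]]
20 41 [[-19.0, -25.0, 20.0], [19.0, 32.0, 25.0]]
```

View pics/c4.png

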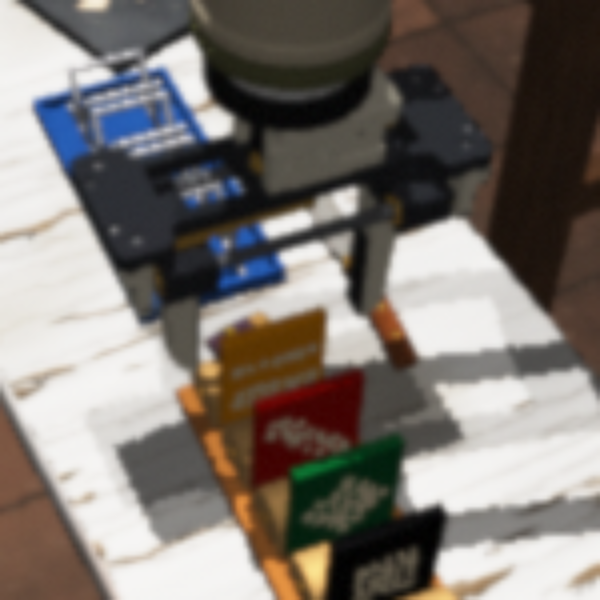

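Confirmed: the tips are at about z = 83 mm, just below the gold board's top edge, and they straddle it. Down another 26 mm, then grip.

Emit:
servo_tool(
  series=[
    [[0,0,8],0,90],
    [[0,0,17],0,90],
    [[0,0,26],0,90],
    [[0,0,26],0,90],
    [[0,0,26],0,50],
    [[0,0,26],0,50],
    [[0,0,26],0,50],
    [[0,0,26],0,50],
    [[0,0,26],0,50],
    [[0,0,26],0,50],
    [[0,0,26],0,50],
    [[0,0,26],0,50],
    [[0,0,26],0,50],
  ],
  grip_force=15,
)

```text
time: 5.67
tool_pos: [0.458, 0.0364, 0.0307]
eef_rot: [0.0, 0.634, 0.773, 0.0]
ft_force: [0.5, 0.1, 1.8]
finger_gap: 0.0598
```

Emit:
servo_tool(
  series=[
    [[0,0,-5],0,50],
    [[0,0,-15],0,50],
    [[0,0,-30],0,50],
    [[0,0,-45],0,50],
    [[0,0,-58],0,50],
    [[-10,0,-62],0,50],
    [[-30,-1,-62],0,50],
    [[-54,-2,-62],0,50],
    [[-78,-3,-62],0,50],
    [[-102,-3,-62],0,50],
    [[-126,-4,-62],0,50],
    [[-150,-4,-62],0,50],
    [[-174,-5,-62],0,50],
    [[-198,-5,-62],0,50],
    [[-222,-6,-62],0,50],
    [[-243,-6.4,-62],0,50],
    [[-258,-6.4,-62],0,50],
    [[-267,-6.4,-62],0,50],
    [[-269.5,-6.4,-62],0,50],
    [[-269.5,-6.4,-62],0,50],
  ],
)

```text
time: 7.33
tool_pos: [0.5039, -0.2293, 0.0922]
eef_rot: [-0.0, 0.635, 0.773, 0.0]
ft_force: [0.7, -0.2, -1.7]
finger_gap: 0.0601
```

Emit:
servo_tool(
  series=[
    [[0,0,0],0,50],
    [[0,0,0],0,50],
    [[0,0,0],0,50],
  ],
)

```text
time: 7.58
tool_pos: [0.504, -0.2282, 0.0924]
eef_rot: [-0.0, 0.634, 0.773, 0.0]
ft_force: [0.1, -0.2, -0.5]
finger_gap: 0.0601
```

```bash
cat > look.py <<'E'
import sys
from fit import *
pose()
s=float(sys.argv[1]); zb=float(sys.argv[2])  # slot y, board bottom z
c=np.array([490.3,-162.3]); yaw=np.radians(11.3)
e=np.array([-np.sin(yaw),np.cos(yaw)]); a=np.array([np.cos(yaw),np.sin(yaw)])
sn=snap("side"); w=cloud(sn).reshape(-1,3)*1000; w=w[np.isfinite(w[:,0])]
q=w[:,:2]-c; r=q@e-s; u=q@a
k=(abs(r)<13)&(abs(u)<25)&(w[:,2]>zb+12)&(w[:,2]<zb+60)
j=k
for _ in range(3):
    A=np.c_[u[j],w[j,2]-zb,np.ones(j.sum())]; f,*_=np.linalg.lstsq(A,r[j],rcond=None)
    res=r-(np.c_[u,w[:,2]-zb,np.ones(len(u))]@f); j=k&(abs(res)<2)
print("face pts",j.sum(),"r at bottom %.2f (want +4)"%f[2],"yaw err deg %.2f"%np.degrees(f[0]),"lean deg %.2f"%np.degrees(f[1]))
k2=(abs(r)<13)&(abs(u)<28)&(w[:,2]>zb-20)&(w[:,2]<zb+90); k3=k2&(abs(res)<3)
print("face z range",np.round(np.percentile(w[k3,2],[1,99]),1)); 
k4=(abs(res)<3)&(abs(u)<45)&(w[:,2]>zb+8)&(w[:,2]<zb+50); print("u range",np.round(np.percentile(u[k4],[1,99]),1))
save(sys.argv[3],cv2.resize(sn["frame"][90:240,180:330],(600,600)))
E
python3 look.py -67.5 72 c5.png
```

```text
t 7.58 tcp mm [ 504.  -228.2   92.4] jaw deg 11.34 tilt [-0.  0.] F [ 0.1 -0.2 -0.5] gap 60.1 q [-0.52  0.07  1.73  0.    1.34 -0.72]
face pts 260 r at bottom 4.37 (want +4) yaw err deg 0.99 lean deg -0.27
face z range [ 71.4 151.4]
u range [-30.2  29.1]
```

View pics/c5.png

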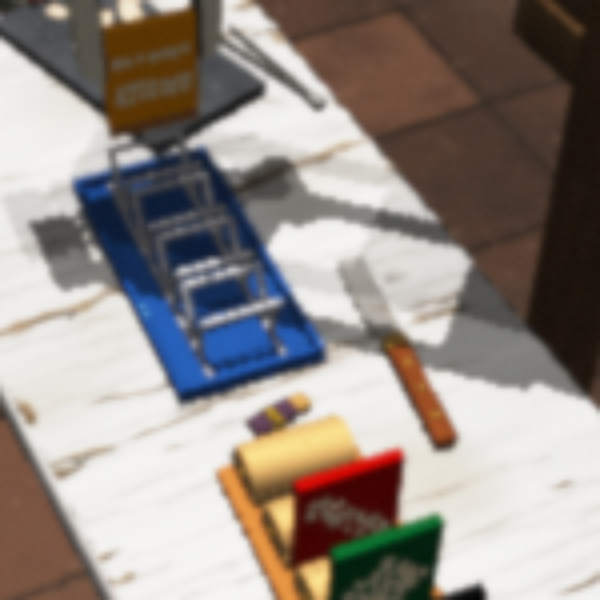

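Gold hangs squarely above the rightmost holder, at about (155,70)–(155,140) in the crop. Errors are under 1 mm and 1°. Lowering it.

Emit:
servo_tool(
  series=[
    [[-0.4,0,5],0.08,50],
    [[-0.4,0,15],0.08,50],
    [[-0.4,0,25],0.08,50],
    [[-0.4,0,32],0.08,50],
    [[-0.4,0,37],0.08,50],
    [[-0.4,0,42],0.08,50],
    [[-0.4,0,46],0.08,50],
    [[-0.4,0,50],0.08,50],
    [[-0.4,0,54],0.08,50],
    [[-0.4,0,57],0.08,50],
    [[-0.4,0,60],0.08,50],
    [[-0.4,0,62],0.08,50],
    [[-0.4,0,64],0.08,50],
    [[-0.4,0,64],0.08,50],
  ],
)

```text
time: 8.8
tool_pos: [0.5039, -0.2294, 0.028]
eef_rot: [-0.0, 0.637, 0.77, -0.0]
ft_force: [-0.0, -0.7, -0.7]
finger_gap: 0.0598
```

```bash
python3 look.py -67.5 8 c6.png
```

```text
t 8.8 tcp mm [ 503.9 -229.4   28. ] jaw deg 10.79 tilt [-0.  0.] F [-0.  -0.7 -0.7] gap 59.8 q [-0.52  0.15  1.78 -0.    1.22 -0.71]
face pts 172 r at bottom 3.43 (want +4) yaw err deg -0.22 lean deg -0.35
face z range [ 3.  87.2]
u range [-29.2  29.2]
```

Emit:
servo_tool(
  series=[
    [[0,0,1],0,50],
    [[0,0,2],0,50],
    [[0,0,2.8],0,50],
    [[0,0,2.8],0,50],
    [[0,0,2.8],0,50],
  ],
)

```text
time: 9.27
tool_pos: [0.5042, -0.2296, 0.0257]
eef_rot: [0.0, 0.637, 0.77, 0.0]
ft_force: [-1.0, -0.2, 1.5]
finger_gap: 0.0602
```

```bash
python3 look.py -67.5 5 c7.png
```

```text
t 9.27 tcp mm [ 504.2 -229.6   25.7] jaw deg 10.79 tilt [ 0. -0.] F [-1.  -0.2  1.5] gap 60.2 q [-0.52  0.15  1.78 -0.    1.21 -0.71]
face pts 156 r at bottom 3.01 (want +4) yaw err deg -1.77 lean deg -0.54
face z range [ 3.2 86. ]
u range [-31.4  29.7]
```

Emit:
servo_tool(
  series=[
    [[0,0,0],0,66],
    [[0,0,0],0,84],
    [[0,0,0],0,84],
    [[0,0,0],0,84],
    [[0,0,0],0,84],
    [[0,0,-10],0,84],
    [[0,0,-35],0,84],
    [[0,0,-62],0,84],
    [[20,0,-66],0,84],
    [[50,2,-66],0,84],
    [[85,3,-66],0,84],
    [[120,4,-66],0,84],
    [[155,5,-66],0,84],
    [[190,6,-66],0,84],
    [[225,7,-66],0,84],
    [[260,8,-66],0,84],
    [[290,8.8,-66],0,84],
    [[308,8.8,-66],0,84],
    [[315,8.8,-66],0,84],
    [[315,8.8,-66],0,84],
  ],
)

```text
time: 10.98
tool_pos: [0.4538, 0.0828, 0.0922]
eef_rot: [0.0, 0.637, 0.771, 0.0]
ft_force: [-0.1, -0.1, 0.2]
finger_gap: 0.0843
```

```bash
python3 look.py -67.5 5 c8.png; python3 tips.py | tail -8; python3 - <<'E'
from fit import *
a=snap("top"); save("c9.png",cv2.resize(a["frame"][140:260,150:410],(780,360)))
E
```

```text
t 10.98 tcp mm [453.8  82.8  92.2] jaw deg 10.93 tilt [0.001 0.   ] F [-0.1 -0.1  0.2] gap 84.3 q [ 0.07 -0.18  1.98  0.    1.34 -0.12]
face pts 163 r at bottom 2.86 (want +4) yaw err deg -0.35 lean deg -0.31
face z range [ 4.5 85.6]
u range [-29.2  28.8]
-35 27 [[-6.0, -52.0, -35.0], [10.0, 51.0, -30.0]]
-30 9 [[-4.0, -49.0, -30.0], [9.0, 45.0, -25.0]]
-5 1 [[4.0, 21.0, -0.0], [4.0, 21.0, -0.0]]
0 97 [[-3.0, -32.0, 1.0], [5.0, 23.0, 5.0]]
5 48 [[-1.0, -33.0, 5.0], [5.0, 24.0, 10.0]]
10 35 [[-1.0, -32.0, 10.0], [5.0, 24.0, 15.0]]
15 46 [[2.0, -33.0, 15.0], [5.0, 23.0, 20.0]]
20 38 [[0.0, -30.0, 20.0], [5.0, 24.0, 25.0]]
```

View pics/c8.png

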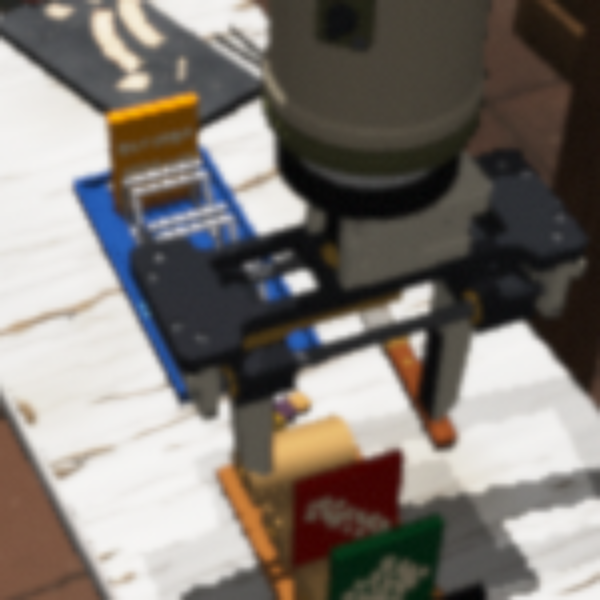

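Gold now stands upright and square, fully seated in the far-right holder. The gripper is above red and needs a −4.5 mm correction in y before I pick.

Emit:
servo_tool(
  series=[
    [[0,-4.5,0],0,88],
    [[0,-4.5,10],0,88],
    [[0,-4.5,25],0,88],
    [[0,-4.5,40],0,88],
    [[0,-4.5,52],0,88],
    [[0,-4.5,60],0,88],
    [[0,-4.5,62],0,88],
    [[0,-4.5,62],0,88],
    [[0,-4.5,62],0,50],
    [[0,-4.5,62],0,50],
    [[0,-4.5,62],0,50],
    [[0,-4.5,62],0,50],
    [[0,-4.5,62],0,50],
    [[0,-4.5,62],0,50],
    [[0,-4.5,62],0,50],
    [[0,-4.5,62],0,50],
  ],
)

```text
time: 12.47
tool_pos: [0.4498, 0.0808, 0.03]
eef_rot: [0.0, 0.637, 0.77, 0.0]
ft_force: [-0.9, 0.4, 4.3]
finger_gap: 0.0595
```

Emit:
servo_tool(
  series=[
    [[0,0,-5],0,50],
    [[0,0,-15],0,50],
    [[0,0,-30],0,50],
    [[0,0,-45],0,50],
    [[0,0,-58],0,50],
    [[-10,0,-62],0,50],
    [[-30,-1,-62],0,50],
    [[-54,-2,-62],0,50],
    [[-78,-3,-62],0,50],
    [[-102,-3,-62],0,50],
    [[-126,-4,-62],0,50],
    [[-150,-4,-62],0,50],
    [[-174,-4,-62],0,50],
    [[-198,-4.4,-62],0,50],
    [[-222,-4.4,-62],0,50],
    [[-243,-4.4,-62],0,50],
    [[-258,-4.4,-62],0,50],
    [[-267,-4.4,-62],0,50],
    [[-270,-4.4,-62],0,50],
    [[-270,-4.4,-62],0,50],
  ],
)

```text
time: 14.13
tool_pos: [0.4954, -0.1856, 0.0914]
eef_rot: [-0.0, 0.638, 0.77, 0.0]
ft_force: [-0.1, 0.3, -0.3]
finger_gap: 0.0595
```

Emit:
servo_tool(
  series=[
    [[0,0,0],0,50],
    [[0,0,0],0,50],
    [[0,0,0],0,50],
  ],
)

```text
time: 14.38
tool_pos: [0.4955, -0.1844, 0.0915]
eef_rot: [-0.0, 0.637, 0.771, 0.0]
ft_force: [0.1, -0.0, -0.4]
finger_gap: 0.0597
```

```bash
python3 look.py -22.5 72 c10.png
```

```text
t 14.38 tcp mm [ 495.5 -184.4   91.5] jaw deg 10.86 tilt [-0.  0.] F [ 0.1 -0.  -0.4] gap 59.7 q [-0.45  0.01  1.8   0.    1.33 -0.64]
face pts 279 r at bottom 3.82 (want +4) yaw err deg -0.03 lean deg -0.18
face z range [ 71.8 151.9]
u range [-28.9  29.5]
```

Red is centred over its holder to within a few tenths of a millimetre. Lowering it, then a contact check before release.

Emit:
servo_tool(
  series=[
    [[-0.4,0,5],0,50],
    [[-0.4,0,15],0,50],
    [[-0.4,0,25],0,50],
    [[-0.4,0,32],0,50],
    [[-0.4,0,37],0,50],
    [[-0.4,0,42],0,50],
    [[-0.4,0,46],0,50],
    [[-0.4,0,50],0,50],
    [[-0.4,0,54],0,50],
    [[-0.4,0,57],0,50],
    [[-0.4,0,60],0,50],
    [[-0.4,0,62],0,50],
    [[-0.4,0,64],0,50],
    [[-0.4,0,65],0,50],
    [[-0.4,0,66],0,50],
    [[-0.4,0,66.5],0,50],
    [[-0.4,0,66.5],0,50],
  ],
)

```text
time: 15.85
tool_pos: [0.4958, -0.1858, 0.0252]
eef_rot: [0.0, 0.637, 0.77, 0.0]
ft_force: [-0.1, -0.6, -1.2]
finger_gap: 0.0598
```

```bash
python3 look.py -22.5 5 c11.png
```

```text
t 15.85 tcp mm [ 495.8 -185.8   25.2] jaw deg 10.79 tilt [ 0. -0.] F [-0.1 -0.6 -1.2] gap 59.8 q [-0.46  0.09  1.85 -0.    1.2  -0.64]
face pts 182 r at bottom 2.05 (want +4) yaw err deg -0.41 lean deg 0.20
face z range [ 3.8 85.4]
u range [-31.5  29.5]
```

Emit:
servo_tool(
  series=[
    [[0,0,0.5],0,50],
    [[0,0,0.8],0,50],
    [[0,0,0.8],0,66],
    [[0,0,0.8],0,84],
    [[0,0,0.8],0,84],
    [[0,0,0.8],0,84],
    [[0,0,-10],0,84],
    [[0,0,-35],0,84],
    [[0,0,-62],0,84],
    [[20,0,-66],0,84],
    [[50,2,-66],0,84],
    [[85,3,-66],0,84],
    [[120,4,-66],0,84],
    [[155,4.4,-66],0,84],
    [[190,4.4,-66],0,84],
    [[225,4.4,-66],0,84],
    [[260,4.4,-66],0,84],
    [[290,4.4,-66],0,84],
    [[308,4.4,-66],0,84],
    [[315.4,4.4,-66],0,84],
  ],
)

```text
time: 17.57
tool_pos: [0.4405, 0.1274, 0.0919]
eef_rot: [0.0, 0.636, 0.771, 0.001]
ft_force: [-0.0, 0.8, -0.0]
finger_gap: 0.084
```

Emit:
servo_tool(
  series=[
    [[0,0,0],0,84],
    [[0,0,0],0,84],
  ],
)

```text
time: 17.73
tool_pos: [0.4412, 0.1245, 0.0914]
eef_rot: [0.0, 0.637, 0.771, -0.0]
ft_force: [0.3, 0.2, 0.3]
finger_gap: 0.0842
```

```bash
python3 look.py -22.5 5 c12.png; python3 tips.py | tail -8
```

```text
t 17.73 tcp mm [441.2 124.5  91.4] jaw deg 10.84 tilt [ 0. -0.] F [0.3 0.2 0.3] gap 84.2 q [ 0.16 -0.19  1.99 -0.    1.34 -0.03]
face pts 175 r at bottom 2.46 (want +4) yaw err deg -0.52 lean deg -0.35
face z range [ 3.5 85.2]
u range [-29.   29.2]
-35 24 [[-5.0, -56.0, -35.0], [9.0, 51.0, -30.0]]
-30 11 [[-3.0, -49.0, -30.0], [9.0, 47.0, -28.0]]
-5 4 [[-1.0, -11.0, -1.0], [4.0, 24.0, -0.0]]
0 114 [[-2.0, -28.0, 1.0], [5.0, 28.0, 5.0]]
5 40 [[3.0, -29.0, 5.0], [6.0, 29.0, 10.0]]
10 42 [[1.0, -30.0, 10.0], [6.0, 29.0, 15.0]]
15 40 [[1.0, -28.0, 15.0], [6.0, 29.0, 20.0]]
20 42 [[3.0, -28.0, 20.0], [6.0, 27.0, 25.0]]
```

View pics/c12.png

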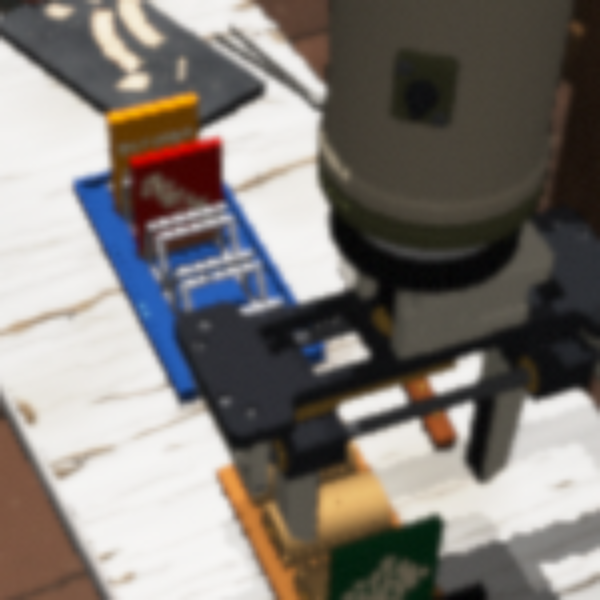

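Red is seated upright in slot 3, and the gripper is well centred over green. Same cycle again, 0.5 mm further right because the last two boards ended slightly off to that side.

Emit:
servo_tool(
  series=[
    [[0,0,0],0,88],
    [[0,0,10],0,88],
    [[0,0,25],0,88],
    [[0,0,40],0,88],
    [[0,0,52],0,88],
    [[0,0,60],0,88],
    [[0,0,61.5],0,88],
    [[0,0,61.5],0,88],
    [[0,0,61.5],0,50],
    [[0,0,61.5],0,50],
    [[0,0,61.5],0,50],
    [[0,0,61.5],0,50],
    [[0,0,61.5],0,50],
    [[0,0,61.5],0,50],
    [[0,0,61.5],0,50],
    [[0,0,61.5],0,50],
  ],
)

```text
time: 19.17
tool_pos: [0.4413, 0.125, 0.03]
eef_rot: [0.0, 0.637, 0.77, 0.0]
ft_force: [-0.1, 0.1, 3.3]
finger_gap: 0.0597
```

Emit:
servo_tool(
  series=[
    [[0,0,-5],0,50],
    [[0,0,-15],0,50],
    [[0,0,-30],0,50],
    [[0,0,-45],0,50],
    [[0,0,-58],0,50],
    [[-10,0,-62],0,50],
    [[-30,-1,-62],0,50],
    [[-54,-2,-62],0,50],
    [[-78,-3,-62],0,50],
    [[-102,-3,-62],0,50],
    [[-126,-4,-62],0,50],
    [[-150,-4,-62],0,50],
    [[-174,-4,-62],0,50],
    [[-198,-4.4,-62],0,50],
    [[-222,-4.4,-62],0,50],
    [[-243,-4.4,-62],0,50],
    [[-258,-4.4,-62],0,50],
    [[-267,-4.4,-62],0,50],
    [[-270.4,-4.4,-62],0,50],
    [[-270.4,-4.4,-62],0,50],
  ],
)

```text
time: 20.83
tool_pos: [0.4869, -0.1421, 0.0913]
eef_rot: [-0.0, 0.638, 0.77, -0.0]
ft_force: [-0.4, -0.1, -1.3]
finger_gap: 0.0596
```

Emit:
servo_tool(
  series=[
    [[0,0,0],0,50],
    [[0,0,0],0,50],
    [[0,0,0],0,50],
  ],
)

```text
time: 21.08
tool_pos: [0.4871, -0.1407, 0.0915]
eef_rot: [-0.0, 0.637, 0.771, 0.0]
ft_force: [0.1, -0.1, -0.7]
finger_gap: 0.0597
```

```bash
python3 look.py 22.5 72 c13.png
```

```text
t 21.08 tcp mm [ 487.1 -140.7   91.5] jaw deg 10.85 tilt [-0.  0.] F [ 0.1 -0.1 -0.7] gap 59.7 q [-0.38 -0.05  1.86  0.    1.33 -0.57]
face pts 304 r at bottom 3.47 (want +4) yaw err deg -0.20 lean deg -0.41
face z range [ 71.7 151.2]
u range [-29.8  29.6]
```

Emit:
servo_tool(
  series=[
    [[0,0,5],0,50],
    [[0,0,15],0,50],
    [[0,0,25],0,50],
    [[0,0,32],0,50],
    [[0,0,37],0,50],
    [[0,0,42],0,50],
    [[0,0,46],0,50],
    [[0,0,50],0,50],
    [[0,0,54],0,50],
    [[0,0,57],0,50],
    [[0,0,60],0,50],
    [[0,0,62],0,50],
    [[0,0,64],0,50],
    [[0,0,65],0,50],
    [[0,0,66],0,50],
    [[0,0,66.8],0,50],
    [[0,0,66.8],0,50],
  ],
)

```text
time: 22.55
tool_pos: [0.4874, -0.1416, 0.025]
eef_rot: [0.0, 0.637, 0.77, -0.0]
ft_force: [-1.6, 0.5, 2.5]
finger_gap: 0.0598
```

```bash
python3 look.py 22.5 5 c14.png
```

```text
t 22.55 tcp mm [ 487.4 -141.6   25. ] jaw deg 10.8 tilt [ 0. -0.] F [-1.6  0.5  2.5] gap 59.8 q [-0.38  0.03  1.91 -0.    1.2  -0.57]
face pts 192 r at bottom 1.83 (want +4) yaw err deg -0.08 lean deg 0.34
face z range [ 3.4 85.6]
u range [-31.5  29.8]
```

Emit:
servo_tool(
  series=[
    [[0,0,0.3],0,50],
    [[0,0,0.3],0,66],
    [[0,0,0.3],0,84],
    [[0,0,0.3],0,84],
    [[0,0,0.3],0,84],
    [[0,0,0],0,84],
    [[0,0,-10],0,84],
    [[0,0,-35],0,84],
    [[0,0,-62],0,84],
    [[20,0,-66],0,84],
    [[50,2,-66],0,84],
    [[85,3,-66],0,84],
    [[120,4,-66],0,84],
    [[155,4.4,-66],0,84],
    [[190,4.4,-66],0,84],
    [[225,4.4,-66],0,84],
    [[260,4.4,-66],0,84],
    [[290,4.4,-66],0,84],
    [[308,4.4,-66],0,84],
    [[315.4,4.4,-66],0,84],
  ],
)

```text
time: 24.27
tool_pos: [0.432, 0.1716, 0.0916]
eef_rot: [0.0, 0.636, 0.771, 0.001]
ft_force: [-0.1, -0.4, 0.3]
finger_gap: 0.0837
```

Emit:
servo_tool(
  series=[
    [[0,0,0],0,84],
    [[0,0,0],0,84],
  ],
)

```text
time: 24.43
tool_pos: [0.4327, 0.1687, 0.0911]
eef_rot: [0.0, 0.637, 0.771, -0.0]
ft_force: [-0.3, -0.0, 1.0]
finger_gap: 0.0844
```

```bash
python3 look.py 22.5 5 c15.png; python3 tips.py | tail -8
```

```text
t 24.43 tcp mm [432.7 168.7  91.1] jaw deg 10.84 tilt [ 0. -0.] F [-0.3 -0.   1. ] gap 84.4 q [ 0.26 -0.17  1.97 -0.    1.34  0.07]
face pts 191 r at bottom 2.55 (want +4) yaw err deg 0.49 lean deg -0.50
face z range [ 3.2 85.7]
u range [-30.   29.4]
-35 25 [[-4.0, -53.0, -35.0], [10.0, 51.0, -30.0]]
-30 14 [[-5.0, -50.0, -30.0], [9.0, 46.0, -27.0]]
-5 5 [[-1.0, -25.0, -1.0], [4.0, -1.0, -0.0]]
0 124 [[-3.0, -29.0, 0.0], [5.0, 27.0, 4.0]]
5 44 [[1.0, -30.0, 5.0], [5.0, 28.0, 10.0]]
10 42 [[2.0, -28.0, 10.0], [6.0, 28.0, 15.0]]
15 42 [[2.0, -28.0, 16.0], [6.0, 28.0, 20.0]]
20 36 [[3.0, -28.0, 21.0], [6.0, 27.0, 25.0]]
```

Green is seated and the gripper is centred over black.

Emit:
servo_tool(
  series=[
    [[0,0,0],0,88],
    [[0,0,10],0,88],
    [[0,0,25],0,88],
    [[0,0,40],0,88],
    [[0,0,52],0,88],
    [[0,0,60],0,88],
    [[0,0,61],0,88],
    [[0,0,61],0,88],
    [[0,0,61],0,50],
    [[0,0,61],0,50],
    [[0,0,61],0,50],
    [[0,0,61],0,50],
    [[0,0,61],0,50],
    [[0,0,61],0,50],
    [[0,0,61],0,50],
    [[0,0,61],0,50],
  ],
)

```text
time: 25.87
tool_pos: [0.4329, 0.1693, 0.0302]
eef_rot: [0.0, 0.637, 0.77, 0.0]
ft_force: [-1.4, 1.0, 4.5]
finger_gap: 0.0597
```

Emit:
servo_tool(
  series=[
    [[0,0,-5],0,50],
    [[0,0,-15],0,50],
    [[0,0,-30],0,50],
    [[0,0,-45],0,50],
    [[0,0,-58],0,50],
    [[-10,0,-62],0,50],
    [[-30,-1,-62],0,50],
    [[-54,-2,-62],0,50],
    [[-78,-3,-62],0,50],
    [[-102,-3,-62],0,50],
    [[-126,-4,-62],0,50],
    [[-150,-4,-62],0,50],
    [[-174,-4,-62],0,50],
    [[-198,-4.4,-62],0,50],
    [[-222,-4.4,-62],0,50],
    [[-243,-4.4,-62],0,50],
    [[-258,-4.4,-62],0,50],
    [[-267,-4.4,-62],0,50],
    [[-270.4,-4.4,-62],0,50],
    [[-270.4,-4.4,-62],0,50],
  ],
)

```text
time: 27.53
tool_pos: [0.4785, -0.0979, 0.0916]
eef_rot: [-0.0, 0.638, 0.77, -0.0]
ft_force: [0.2, -0.3, -1.0]
finger_gap: 0.0601
```

Emit:
servo_tool(
  series=[
    [[0,0,0],0,50],
    [[0,0,0],0,50],
    [[0,0,0],0,50],
  ],
)

```text
time: 27.78
tool_pos: [0.4787, -0.0965, 0.0917]
eef_rot: [-0.0, 0.637, 0.771, 0.0]
ft_force: [0.5, 0.0, -1.1]
finger_gap: 0.0601
```

```bash
python3 look.py 67.5 72 c16.png
```

```text
t 27.78 tcp mm [478.7 -96.5  91.7] jaw deg 10.86 tilt [-0.  0.] F [ 0.5  0.  -1.1] gap 60.1 q [-0.3  -0.1   1.91  0.    1.34 -0.49]
face pts 294 r at bottom 3.02 (want +4) yaw err deg 0.48 lean deg 0.20
face z range [ 71.8 151.9]
u range [-28.2  30.5]
```

Emit:
servo_tool(
  series=[
    [[0.4,0,5],0,50],
    [[0.4,0,15],0,50],
    [[0.4,0,25],0,50],
    [[0.4,0,32],0,50],
    [[0.4,0,37],0,50],
    [[0.4,0,42],0,50],
    [[0.4,0,46],0,50],
    [[0.4,0,50],0,50],
    [[0.4,0,54],0,50],
    [[0.4,0,57],0,50],
    [[0.4,0,60],0,50],
    [[0.4,0,62],0,50],
    [[0.4,0,64],0,50],
    [[0.4,0,65],0,50],
    [[0.4,0,66],0,50],
    [[0.4,0,67],0,50],
    [[0.4,0,67],0,50],
  ],
)

```text
time: 29.25
tool_pos: [0.4789, -0.097, 0.0252]
eef_rot: [0.0, 0.637, 0.77, 0.0]
ft_force: [-1.6, -0.2, 4.8]
finger_gap: 0.0597
```

```bash
python3 look.py 67.5 5 c17.png
```

```text
t 29.25 tcp mm [478.9 -97.   25.2] jaw deg 10.79 tilt [ 0. -0.] F [-1.6 -0.2  4.8] gap 59.7 q [-0.3  -0.02  1.96 -0.    1.2  -0.49]
face pts 219 r at bottom 2.36 (want +4) yaw err deg -0.77 lean deg 0.32
face z range [ 3.7 85.4]
u range [-29.7  30.4]
```

Black is on the floor of its slot (4.8 N contact). Release, retreat upward, then left and clear.

Emit:
servo_tool(
  series=[
    [[0,0,0],0,66],
    [[0,0,0],0,84],
    [[0,0,0],0,84],
    [[0,0,0],0,84],
    [[0,0,0],0,84],
    [[0,0,-10],0,84],
    [[0,0,-30],0,84],
    [[0,0,-55],0,84],
    [[0,0,-85],0,84],
    [[20,0,-110],0,84],
    [[50,0,-120],0,84],
    [[85,0,-130],0,84],
    [[120,0,-130],0,84],
    [[155,0,-130],0,84],
    [[190,0,-130],0,84],
    [[225,0,-130],0,84],
    [[260,0,-130],0,84],
    [[290,0,-130],0,84],
    [[308,0,-130],0,84],
    [[315,0,-130],0,84],
  ],
)

```text
time: 30.97
tool_pos: [0.4191, 0.215, 0.1556]
eef_rot: [-0.0, 0.636, 0.771, 0.001]
ft_force: [-0.7, 0.0, 0.5]
finger_gap: 0.0837
```

Emit:
servo_tool(
  series=[
    [[20,0,0],0,84],
    [[50,0,0],0,84],
    [[80,0,0],0,84],
    [[100,0,0],0,84],
    [[100,0,0],0,84],
    [[100,0,0],0,84],
  ],
)

```text
time: 31.47
tool_pos: [0.4011, 0.3108, 0.155]
eef_rot: [0.0, 0.637, 0.771, -0.0]
ft_force: [-0.3, 0.6, 0.3]
finger_gap: 0.084
```

```bash
for s in 67.5 22.5 -22.5 -67.5; do python3 look.py $s 5 f$s.png; done; python3 - <<'E'
from h import *
from fit import boards
a=snap("top"); b=snap("side")
for s in(a,b): boards(cloud(s),c=(.4903,-.1623),yaw=np.radians(11.3),zmin=.077)
save("fin.png",np.hstack([cv2.resize(a["frame"][160:250,280:410],(400,277)),cv2.resize(b["frame"][110:200,180:310],(400,277))]))
E
```

```text
t 31.47 tcp mm [401.1 310.8 155. ] jaw deg 10.88 tilt [ 0.    -0.001] F [-0.3  0.6  0.3] gap 84.0 q [ 0.56 -0.1   1.79 -0.    1.45  0.37]
face pts 216 r at bottom 3.05 (want +4) yaw err deg -0.56 lean deg -0.67
face z range [ 2.6 85.8]
u range [-29.3  30.5]
t 31.52 tcp mm [401.2 310.1 154.9] jaw deg 10.82 tilt [ 0.    -0.001] F [-0.7  0.   0.1] gap 83.9 q [ 0.56 -0.1   1.79 -0.    1.45  0.37]
face pts 118 r at bottom 3.26 (want +4) yaw err deg -0.40 lean deg -1.37
face z range [ 7.1 86. ]
u range [-29.4  30.9]
t 31.57 tcp mm [401.4 309.7 154.9] jaw deg 10.77 tilt [ 0.    -0.001] F [-0.2 -0.3  0.4] gap 84.1 q [ 0.56 -0.1   1.79 -0.    1.45  0.37]
face pts 97 r at bottom 2.49 (want +4) yaw err deg -0.47 lean deg -0.37
face z range [ 5.4 86.1]
u range [-26.5  29.9]
t 31.62 tcp mm [401.5 309.6 154.9] jaw deg 10.73 tilt [ 0. -0.] F [ 0.4 -0.2  0.2] gap 83.9 q [ 0.56 -0.1   1.79 -0.    1.45  0.37]
face pts 83 r at bottom 2.15 (want +4) yaw err deg 0.57 lean deg 0.49
face z range [ 7.8 85.6]
u range [-26.8  29.5]
board 67.5 149 r-nom -0.3 ext -4.5..3.5 slope -0.09 u mid 0.4 u -29.1..29.9
board 22.5 153 r-nom -0.1 ext -4.6..3.1 slope -0.43 u mid 0.1 u -29.5..29.6
board -22.5 157 r-nom 0.0 ext -4.2..3.5 slope -0.17 u mid -0.2 u -29.9..29.4
board -67.5 161 r-nom 0.9 ext -3.7..3.9 slope -0.41 u mid -0.3 u -30.0..29.4
board 67.5 115 r-nom 1.4 ext -5.2..4.2 slope -0.40 u mid 0.9 u -28.5..30.3
board 22.5 113 r-nom 1.2 ext -5.4..4.4 slope -1.22 u mid 0.1 u -29.6..29.9
board -22.5 103 r-nom 1.1 ext -4.7..4.0 slope -0.59 u mid 0.3 u -29.3..29.8
board -67.5 96 r-nom 1.8 ext -3.5..4.9 slope -1.13 u mid 0.9 u -27.3..29.2
```

View pics/fin.png

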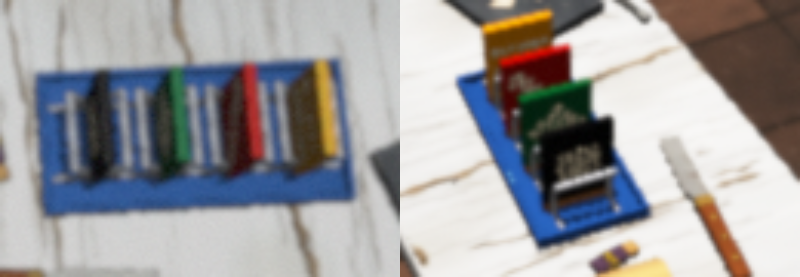

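All four boards stand upright and square in their own holders, tops at 85–86 mm. In the left crop they run black (100), green (178), red (250), gold (325). The arm is clear, so I'm handing in.

```bash
python3 -c "
from workcell import ticket
print(ticket.sign_off())"
```

```text
the job is handed in; nothing more can be done
None
```

All four samples are in the blue tray in their original order, left to right: black, green, red, gold. I moved them one at a time from the right, lowered each to contact with the tray floor and only then released it. It took about 32 s of the 93 s allowed, and force readings at the end of each move stayed under 5 N.

**Last checks that agreed:** Both cameras show each sample in its own slot. The side camera puts the tops at about 85–86 mm (nominal 85), so they are fully down. Yaw and lean are within about 1.4°, which is roughly the measurement noise. The arm was clear of everything at hand-in.

**Checks that disagreed:**
- **Finger height:** The cameras showed the fingertips about 27 mm higher than the reported tool position. I set the grasp heights by camera.
- **Sideways position:** The side camera's fit at the feet read 0.7–1.9 mm to the right of the estimated slot centres. The top camera showed the upper edges within 1 mm of centre.

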